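# Find the T-key that turns the poisons chest's lock

### The job

Only one of the three steel T-keys standing on the plywood board works the round lock in the top of the grey chest: a bit that is too long will not go in, and one that is too short does not reach the two lugs inside. Find the key that fits, stand it upright in the lock with its bit fully down between the lugs, and turn it clockwise (seen from above) until the lock has gone as far as it will. Leave the key standing in the lock.

Things in the scene. Friction and masses are not known exactly. Their poses are not given: they have to be found in the camera images.
- key_1_centre (a point): steel T-key standing upright on the plywood board, 82 mm tall. Foot: a bit 18 mm square, 16 mm high, same either way round; shaft 14 mm across; on top a cross handle 46 mm long (key's y), 12 mm thick (key's x), 20 mm high, its centre 31 mm above this point. Point: the key's centre, 41 mm above its foot; z up the shaft.
- key_2_centre (a point): steel T-key standing upright on the plywood board, 82 mm tall. Foot: a bit 54 mm long (along the key's x) and 18 mm wide, 16 mm high, same either way round; shaft 14 mm across; on top a cross handle 46 mm long (key's y), 12 mm thick (key's x), 20 mm high, its centre 31 mm above this point. Point: the key's centre, 41 mm above its foot; z up the shaft.
- key_3_centre (a point): steel T-key standing upright on the plywood board, 82 mm tall. Foot: a bit 88 mm long (along the key's x) and 18 mm wide, 16 mm high, same either way round; shaft 14 mm across; on top a cross handle 46 mm long (key's y), 12 mm thick (key's x), 20 mm high, its centre 31 mm above this point. Point: the key's centre, 41 mm above its foot; z up the shaft.
- lock_mouth (a point): rim centre of a dark collar (98 mm across, 30 mm high) on a fixed grey chest 70 mm high. Its round well: 68 mm across (74 at the rim), 30 mm deep, flat fixed floor. In it two brass lugs, opposite, 30 mm wide, 16 mm high, 36 mm free between them; only they turn, about the well's axis. Axes: the chest's, z up; at lock joint 0 the lugs lie to +y and -y and the gap for a bit along x.
- lock (a joint): turn of the lugs, clockwise from above, rad: starts at 0 to 0.15, stops at 1.0, stays where left (0.12 N m of friction). The 54 mm bit, put in midway between the lugs, turns about 0.48 rad freely either way before meeting them, so it must end about 0.48 rad farther round than the lugs.
Things that resemble listed ones, but are neither listed nor needed, are in the scene too. Leave any orange look-alike of the part that bears key_2_centre alone.

How it is judged:
By the outcome, as a careful person would: the job done as asked, in the order asked, and still so for the second after the job is handed in, with the robot touching nothing.
It also fails if it takes over 48 s, if anything falls off the work surface, if the arm or the gripper's body presses on something with over 40 N, if the wrist force passes 120 N, or if a joint passes its speed limit or range.

### The arm

A 6-joint arm with a two-finger parallel gripper is mounted at the origin on the work surface. World frame = base frame: x ahead of the robot, y to its left, z up, the work surface at z = 0. Lengths are in m, angles in rad, forces in N, time in s.
With the tool pointing down it reaches from about 0.375 to 0.9 m from the base axis. Payload 3.1 kg.
Tool frame: the origin (TCP) lies on the front face of the gripper's body, between the roots of the fingers; the fingertips stand 73 mm ahead of it and the grasp point (between the pads) lies 54 mm ahead of it (manip.tips_ahead is the distance from the TCP to the fingertips, in m); z points along the fingers, y is the line along which they close (so a half turn about z gives the same grasp; the last joint's range is limited). The gripper opens to 85 mm and grips with 20 to 120 N. Pads are 22 mm wide; open, the fingers measure 114 mm over their backs; the gripper's body (76 mm by 85 mm) begins 54 mm behind the grasp point. The pads swing forward as they close: fully open they stand 13 mm farther back than shut.
Start: joints at [-1.359, 0.527, 1.433, -0, 1.181, -0.178], TCP at [0.238, -0.578, 0.304] pointing down, gripper open.
Joint ranges: [-3.08, 3.08], [-0.75, 2.2], [0.22, 2.44], [-1.43, 4.57], [0, 2.65], [-2.85, 2.85]. Speed limits (rad/s): [2.79, 2.79, 3.14, 3.14, 3.14, 3.14].

### API

Orientations are given as a unit quaternion [x, y, z, w].
In Python, from station import sense, eyes, workorder, manip gives the robot as it stands.
- The arm moves only by the shell command python3 -m inch 'ROWS' [OPENING] [FORCE]. ROWS is JSON, a list of rows, each an object of numbers: "dx", "dy", "dz": the shift along the tool's x, y, z in cm; "wx", "wy", "wz": the turn, a rotation vector about the tool's x, y, z in degrees. In form: [{"dx": .., "dy": .., "dz": .., "wx": .., "wy": .., "wz": ..}, ...]. A call has 1 to 10 rows; each row shifts and turns the commanded pose from where the row before left it, along the tool's axes as they then stand; what a row does not reach is not made up. A row lasts 1/8 s, in which the tool goes at most 62.5 mm and 10.7 degrees, less where a joint would pass 70% of its speed; a pose out of reach is approached as far as the arm can. A call with a gripper value outside its range is refused whole. OPENING is the opening, from 0 (shut) to 1 (fully open), set as the call begins (- or left out, the last holds). The fingers move at their own pace and stop on an object; FORCE is the grip in N (left out, the last holds). Time passes only in rows, so rows that do not move let the fingers close. It gives the time, the measured TCP pose, the force, the opening and the grip force at its end, in the units of the state.
- sense(): the state, without advancing time (a new reading comes with each control period).
- eyes.snapshot(name): name is "scene" or "top" or "wrist"; returns the picture (400x640x3 uint8, red, green, blue); there is no depth.
- eyes.camera_params(name): a dict with "fx", "fy", "cx", "cy" (pixels), "rvec" (rotation vector, rad) and "tvec" (3), from world to camera coordinates, as OpenCV has them. Camera axes: x right, y down, z forward; pixel columns grow to the right and rows downward; lengths in m; the calibration is good to about 2 mm. A picture is of the moment at which its call begins: read the wrist's pose just before it. camera_params takes no time and is no camera call; for the wrist camera it gives the pose at the moment of the call.
- workorder.sign_off(): hands the job in; it is judged then, once.
The state is a dict: "t": time; "q": joint angles; "qd": joint speeds; "tau": joint torques, N m; "tcp_pos": TCP position; "tool_rot": TCP orientation; "force": force on the tool from outside, world axes, zero at the start; "ft_torque": the same for the moment, N m; "finger_gap": opening from 0.0 (shut) to 1.0 (fully open); "gripper_force": force on a finger pad.
Only numpy, scipy, OpenCV 4.12 (cv2) and the standard library are available. Lean on these libraries where they do the work, as an engineer would, in place of code of your own. Each camera call takes 0.05 s, during which the arm holds its last target. There are 200 camera calls.

## Working session

There is one attempt and no reset: what is moved stays moved. The work goes in short steps, Python scripts to look and compute and a shell command to move; the robot and the scene stay as the last step left them, time stands still between calls to the robot, and variables do not carry over. Pictures are saved under pics/ and viewed, at most 10 in all, crops included, and the job is handed in when it is done.

```bash
mkdir -p pics; ls; python3 - <<'E'
from station import sense, eyes, manip
import cv2
print(sense()); print(manip.tips_ahead)
for n in("scene","top"):
    im=eyes.snapshot(n); cv2.imwrite(f"pics/{n}0.png",im[:,:,::-1]); print(n,eyes.camera_params(n))
E
```

```text
pics
{'t': 0.0, 'q': array([-1.35850670e+00,  5.28463575e-01,  1.43391091e+00, -1.45739631e-05,
        1.18141909e+00, -1.78499366e-01]), 'qd': array([-1.57736153e-03,  3.58850036e-05,  3.04508093e-04,  3.23348022e-04,
       -3.92860580e-04, -2.33660192e-03]), 'tau': array([ 5.43609040e-04, -4.42347372e+01, -1.78020698e+01, -2.61038222e-04,
        8.30325647e-03, -7.35824244e-06]), 'tcp_pos': array([ 0.2379766 , -0.57730449,  0.30293232]), 'tool_rot': array([ 9.80970020e-01,  1.94156144e-01, -2.53290544e-05, -1.10018985e-03]), 'force': array([-0.01446145, -0.3305822 ,  0.12290103]), 'ft_torque': array([ 0.06718616,  0.0497896 , -0.01748815]), 'gripper_force': 0.0, 'finger_gap': 1.0013675266693156}
0.0726
scene {'fx': 376.4678560420339, 'fy': 376.4678560420339, 'cx': 321.6685203670891, 'cy': 195.9653000423703, 'rvec': array([ 1.83810138,  1.56394931, -0.6750724 ]), 'tvec': array([-0.01446874, -0.29825008,  1.31781109])}
top {'fx': 444.7233205202199, 'fy': 444.7233205202199, 'cx': 320.9484269969897, 'cy': 201.1279303137218, 'rvec': array([ 2.1472423 , -2.17826875,  0.12708468]), 'tvec': array([-0.04737153,  0.53745474,  1.20772975])}
```

View pics/scene0.png

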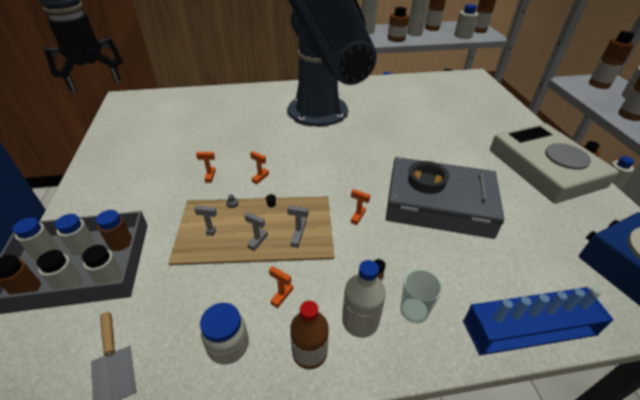

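View pics/top0.png

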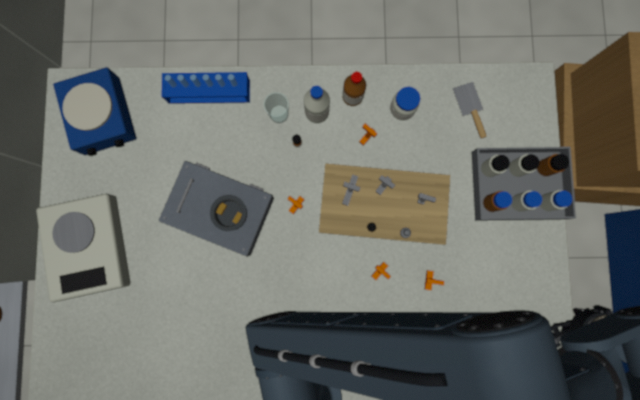

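The scene view has steel keys at about (206,219), (256,229) and (298,223), matching (426,198), (385,184) and (350,190) in the top view. The four orange look-alikes are off the board or at its edge. The lock is at (430,177) in scene and (230,212) in top. The middle key looks like the 54 mm one, so I'll enlarge to confirm.

```bash
python3 - <<'E'
import cv2,numpy as np
s=cv2.imread("pics/scene0.png");t=cv2.imread("pics/top0.png")
r=lambda im,x,y,w,h,W,H:cv2.resize(im[y:y+h,x:x+w],(W,H),interpolation=cv2.INTER_CUBIC)
# scene crop 180..340,195..255 x5 ; top crop 330..450,165..225 x5 & lock 190..230+
a=r(s,180,195,160,60,800,300); b=r(t,335,165,100,60,500,300); c=r(t,200,182,60,60,300,300)
cv2.imwrite("pics/crop0.png",np.vstack([a,np.hstack([b,c])]))
E
```

```text
(no output)
```

View pics/crop0.png

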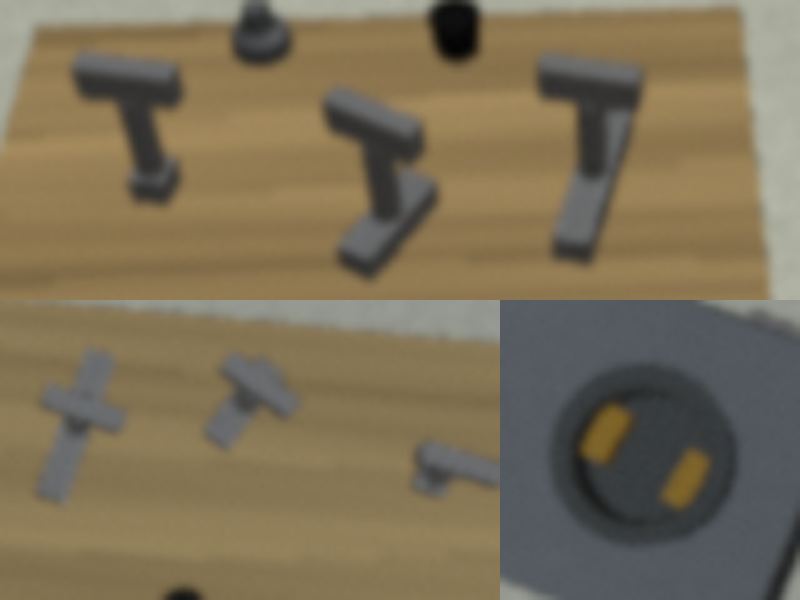

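The middle key (scene 256,229; top 385,184) has a bit of about 54 mm. The left one has a square foot and the right one an 88 mm bit. Now to triangulate the middle key and the lock.

```bash
cat > h.py <<'E'
import numpy as np,cv2
from station import eyes
def P(c):
    R=cv2.Rodrigues(np.array(c["rvec"]))[0]; K=np.array([[c["fx"],0,c["cx"]],[0,c["fy"],c["cy"]],[0,0,1]]); return K,R,np.array(c["tvec"])
def M(c):
    K,R,t=P(c); return K@np.c_[R,t]
def tri(c1,p1,c2,p2):
    X=cv2.triangulatePoints(M(c1),M(c2),np.array(p1,float).reshape(2,1),np.array(p2,float).reshape(2,1)); X=X[:3,0]/X[3,0]
    e=[np.linalg.norm(proj(c,X)-p) for c,p in((c1,p1),(c2,p2))]; return X.round(4),np.round(e,2)
def proj(c,X):
    v=M(c)@np.r_[X,1]; return v[:2]/v[2]
def onz(c,p,z):
    K,R,t=P(c); d=R.T@np.linalg.solve(K,[p[0],p[1],1]); o=-R.T@t; return (o+d*(z-o[2])/d[2]).round(4)
E
python3 - <<'E'
from h import *
S=eyes.camera_params("scene");T=eyes.camera_params("top")
print("key top",tri(S,(254.8,217.4),T,(386.8,182.4)))
print("rim",tri(S,(429.5,174.5),T,(229,212.6)))
st=lambda x,y:(335+x/5,165+(y-300)/5)
# handle ends (top face) in top
a=onz(T,st(228,362),.094);b=onz(T,st(290,405),.094);print("handle",a,b,np.degrees(np.arctan2(*(b-a)[1::-1])))
ss=lambda x,y:(180+x/5,195+y/5)
a=onz(S,ss(335,97),.094);b=onz(S,ss(412,130),.094);print("handleS",a,b,np.degrees(np.arctan2(*(b-a)[1::-1])))
a=onz(S,ss(360,250),.028);b=onz(S,ss(420,183),.028);print("bitS",a,b,np.degrees(np.arctan2(*(b-a)[1::-1])))
l=lambda x,y:(200+(x-500)/5,182+(y-300)/5)
a=onz(T,l(606,433),.086);b=onz(T,l(687,478),.086);print("lugs",a,b,(a+b)/2,np.degrees(np.arctan2(*(b-a)[1::-1])))
# chest top corners in top image
for p in((188,162),(272,192),(248,254),(161,219)):print(onz(T,p,.07))
E
```

```text
key top (array([ 0.5781, -0.2308,  0.0872]), array([0.54, 0.31]))
rim (array([0.5034, 0.1902, 0.0944]), array([1.49, 1.01]))
handle [ 0.5907 -0.2145  0.094 ] [ 0.5671 -0.2467  0.094 ] -126.23840660948144
handleS [ 0.5736 -0.2453  0.094 ] [ 0.5982 -0.2138  0.094 ] 52.01185827447516
bitS [ 0.6035 -0.2428  0.028 ] [ 0.5678 -0.2147  0.028 ] 141.79319121996502
lugs [0.5142 0.2102 0.086 ] [0.4896 0.167  0.086 ] [0.5019 0.1886 0.086 ] -119.65910923599512
[0.6447 0.3057 0.07  ]
[0.5589 0.077  0.07  ]
[0.3934 0.1411 0.07  ]
[0.4901 0.375  0.07  ]
```

```bash
cat >> h.py <<'E'
from scipy.spatial.transform import Rotation
def todo(target,yaw):
    "shift (cm, present tool axes) and wz (deg) to bring TCP to target with tool y at yaw (deg, world)"
    from station import sense
    s=sense();R=Rotation.from_quat(s["tool_rot"]).as_matrix()
    d=R.T@(np.array(target)-s["tcp_pos"])*100; cy=np.degrees(np.arctan2(R[1,1],R[0,1]))
    print("t",round(s["t"],2),"tcp",s["tcp_pos"].round(4),"z",R[:,2].round(4),"yaw",cy.round(2),"| d cm",d.round(2),"wz",round(-((yaw-cy+180)%360-180),2),"F",s["force"].round(1),"M",s["ft_torque"].round(2),"gap",round(s["finger_gap"],3),"q6",s["q"][5].round(2))
E
python3 -m inch '[{"dx":5.6,"dy":-2.4},{"dx":5.6,"dy":-2.4},{"dx":5.6,"dy":-2.4},{"dx":5.6,"dy":-2.4},{"dx":5.6,"dy":-2.4},{"dx":5.6,"dy":-2.4},{"dx":5.6,"dy":-2.4},{"dx":5.6,"dy":-2.4}]'
python3 -m inch '[{"wz":-10},{"wz":-10},{"wz":-10.2},{},{}]'
python3 - <<'E'
from h import *
todo((.578,-.231,.303),-37)
print(eyes.camera_params("wrist"))
cv2.imwrite("pics/w1.png",eyes.snapshot("wrist")[:,:,::-1])
E
```

```text
t 0.1 tcp [ 0.238  -0.5774  0.303 ] z [-4.0e-04  1.9e-03 -1.0e+00] yaw -67.61 | d cm [ 44.63 -19.07   0.06] wz -30.61 F [-0.7 -0.1 -0.8] M [ 0.   -0.    0.01] gap 1.003 q6 -0.18
{'fx': 350.2510455043559, 'fy': 350.2510455043559, 'cx': 319.0646062912556, 'cy': 198.66710069949943, 'rvec': array([-2.39902122,  1.6048549 ,  0.24211176]), 'tvec': array([-0.62422928, -0.03776623,  0.38029356])}invalid input at $[0]: expected keys dx, dy, dz, wx, wy, wz
invalid input at $[0]: expected keys dx, dy, dz, wx, wy, wz
```

View pics/w1.png

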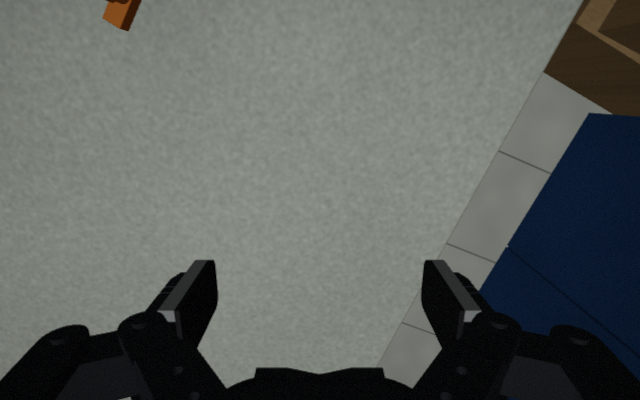

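The moves were refused because every row needs all six keys. The picture shows only bare table, the fingers at (200,290) and (440,290), and an orange look-alike at the top.

```bash
python3 -m inch '[{"dx":5.6,"dy":-2.4,"dz":0,"wx":0,"wy":0,"wz":0},{"dx":5.6,"dy":-2.4,"dz":0,"wx":0,"wy":0,"wz":0},{"dx":5.6,"dy":-2.4,"dz":0,"wx":0,"wy":0,"wz":0},{"dx":5.6,"dy":-2.4,"dz":0,"wx":0,"wy":0,"wz":0},{"dx":5.6,"dy":-2.4,"dz":0,"wx":0,"wy":0,"wz":0},{"dx":5.6,"dy":-2.4,"dz":0,"wx":0,"wy":0,"wz":0},{"dx":5.6,"dy":-2.4,"dz":0,"wx":0,"wy":0,"wz":0},{"dx":3.0,"dy":-1.2,"dz":0,"wx":0,"wy":0,"wz":0}]'
python3 -m inch '[{"dx":0,"dy":0,"dz":0,"wx":0,"wy":0,"wz":-10},{"dx":0,"dy":0,"dz":0,"wx":0,"wy":0,"wz":-10},{"dx":0,"dy":0,"dz":0,"wx":0,"wy":0,"wz":-10.5},{"dx":0,"dy":0,"dz":0,"wx":0,"wy":0,"wz":0},{"dx":0,"dy":0,"dz":0,"wx":0,"wy":0,"wz":0}]'
python3 - <<'E'
from h import *
todo((.578,-.231,.303),-37)
c=eyes.camera_params("wrist");print(c)
cv2.imwrite("pics/w2.png",eyes.snapshot("wrist")[:,:,::-1]); print(proj(c,[.578,-.231,.09]))
E
```

```text
t: 1.15
tcp_pos: [0.5613, -0.2479, 0.3036]
tool_rot: [0.981, 0.196, -0.0, -0.0]
force: [-0.4, -1.0, -0.7]
finger_gap: 1.002
gripper_force: 0.0
t: 1.78
tcp_pos: [0.5596, -0.2506, 0.3037]
tool_rot: [0.896, 0.444, -0.0, -0.0]
force: [-0.5, -0.6, -0.0]
finger_gap: 1.005
gripper_force: 0.0
t 1.77 tcp [ 0.5596 -0.2506  0.3037] z [-3.e-04  2.e-04 -1.e+00] yaw -37.26 | d cm [2.68 0.27 0.07] wz -0.26 F [-0.5 -0.6 -0. ] M [0.03 0.01 0.04] gap 1.005 q6 0.05
{'fx': 350.2510455043559, 'fy': 350.2510455043559, 'cx': 319.0646062912556, 'cy': 198.66710069949943, 'rvec': array([-2.70778066,  0.91194807,  0.13719084]), 'tvec': array([-0.59766599,  0.0950939 ,  0.42076738])}
[321.82012939 153.33117111]
```

View pics/w2.png

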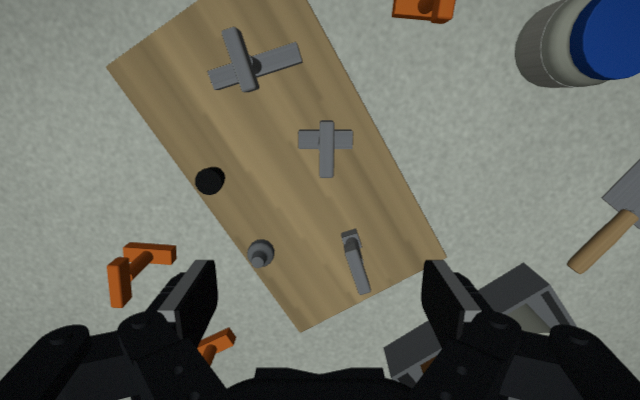

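The key 2 handle runs from (326,121) to (327,178), almost along the tool's x, with its top centre near (326.5,149). The 54 mm bit lies across at (325,139). The 88 mm key is at (240,60) and the square one at (355,262).

```bash
python3 - <<'E'
from h import *
c=eyes.camera_params("wrist");S=eyes.camera_params("scene");T=eyes.camera_params("top")
print(tri(c,(326.5,149.5),S,(254.8,217.4)),tri(c,(326.5,149.5),T,(386.8,182.4)))
print(onz(c,(326.5,149.5),.094))
a=onz(c,(326,122),.094);b=onz(c,(327.3,177),.094);print(a,b,np.linalg.norm(a-b),np.degrees(np.arctan2(*(a-b)[1::-1])))
print("bit",onz(c,(325.5,138.5),.028))
E
```

```text
(array([ 0.5832, -0.2299,  0.0921]), array([0.86, 0.28])) (array([ 0.5811, -0.2343,  0.0676]), array([0.44, 0.09]))
[ 0.5833 -0.2303  0.094 ]
[ 0.5959 -0.2128  0.094 ] [ 0.5702 -0.2488  0.094 ] 0.044232228069587425 54.477380231204116
bit [ 0.5837 -0.2302  0.028 ]
```

```bash
python3 - <<'E'
from h import *
todo((.5834,-.2303,.138),-35.8)
E
```

```text
t 1.82 tcp [ 0.5596 -0.2507  0.3038] z [-3.e-04  2.e-04 -1.e+00] yaw -37.23 | d cm [ 3.06  0.67 16.58] wz -1.43 F [ 0.3 -0.7 -0. ] M [ 0.    0.01 -0.02] gap 1.002 q6 0.05
```

```bash
python3 -m inch '[{"dx":3.06,"dy":0.67,"dz":0,"wx":0,"wy":0,"wz":-1.4},{"dx":0,"dy":0,"dz":5,"wx":0,"wy":0,"wz":0},{"dx":0,"dy":0,"dz":5,"wx":0,"wy":0,"wz":0},{"dx":0,"dy":0,"dz":4,"wx":0,"wy":0,"wz":0},{"dx":0,"dy":0,"dz":2.6,"wx":0,"wy":0,"wz":0},{"dx":0,"dy":0,"dz":0,"wx":0,"wy":0,"wz":0},{"dx":0,"dy":0,"dz":0,"wx":0,"wy":0,"wz":0}]'
python3 -m inch '[{"dx":0,"dy":0,"dz":0,"wx":0,"wy":0,"wz":0},{"dx":0,"dy":0,"dz":0,"wx":0,"wy":0,"wz":0},{"dx":0,"dy":0,"dz":0,"wx":0,"wy":0,"wz":0},{"dx":0,"dy":0,"dz":0,"wx":0,"wy":0,"wz":0},{"dx":0,"dy":0,"dz":0,"wx":0,"wy":0,"wz":0},{"dx":0,"dy":0,"dz":0,"wx":0,"wy":0,"wz":0},{"dx":0,"dy":0,"dz":0,"wx":0,"wy":0,"wz":0},{"dx":0,"dy":0,"dz":0,"wx":0,"wy":0,"wz":0}]' 0 60
python3 - <<'E'
from h import *
todo((.5834,-.2303,.138),-35.8)
E
```

```text
t: 2.7
tcp_pos: [0.5842, -0.2308, 0.1389]
tool_rot: [0.89, 0.456, 0.001, 0.001]
force: [-0.2, -0.3, 0.4]
finger_gap: 1.003
gripper_force: 0.0
t: 3.7
tcp_pos: [0.5834, -0.2302, 0.1381]
tool_rot: [0.89, 0.456, -0.0, -0.0]
force: [-0.9, 0.8, 5.6]
finger_gap: 0.132
gripper_force: 63.4
t 3.7 tcp [ 0.5834 -0.2302  0.1381] z [-2.e-04  2.e-04 -1.e+00] yaw -35.71 | d cm [-0.01  0.    0.01] wz 0.09 F [-0.9  0.8  5.6] M [ 0.15  0.23 -0.01] gap 0.132 q6 0.07
```

```bash
python3 -m inch '[{"dx":0,"dy":0,"dz":-2,"wx":0,"wy":0,"wz":0},{"dx":0,"dy":0,"dz":-4,"wx":0,"wy":0,"wz":0},{"dx":0,"dy":0,"dz":-5,"wx":0,"wy":0,"wz":0},{"dx":0,"dy":0,"dz":-4,"wx":0,"wy":0,"wz":0},{"dx":0,"dy":0,"dz":0,"wx":0,"wy":0,"wz":0}]'
python3 - <<'E'
from h import *
todo((.468,.128,.288),-30)
E
```

```text
t: 4.32
tcp_pos: [0.5851, -0.2313, 0.2909]
tool_rot: [0.89, 0.456, 0.002, 0.003]
force: [0.5, 1.0, -3.8]
finger_gap: 0.125
gripper_force: 62.5
t 4.33 tcp [ 0.5851 -0.2313  0.2909] z [ 0.0068 -0.0042 -1.    ] yaw -35.7 | d cm [ 22.34 -30.48   0.05] wz -5.7 F [ 0.5  1.  -3.8] M [-0.01  0.02 -0.02] gap 0.125 q6 0.07
```

```bash
python3 -m inch '[{"dx":3.2,"dy":-4.35,"dz":0,"wx":0,"wy":0,"wz":0},{"dx":3.2,"dy":-4.35,"dz":0,"wx":0,"wy":0,"wz":0},{"dx":3.2,"dy":-4.35,"dz":0,"wx":0,"wy":0,"wz":0},{"dx":3.2,"dy":-4.35,"dz":0,"wx":0,"wy":0,"wz":0},{"dx":3.2,"dy":-4.35,"dz":0,"wx":0,"wy":0,"wz":0},{"dx":3.2,"dy":-4.35,"dz":0,"wx":0,"wy":0,"wz":0},{"dx":3.2,"dy":-4.35,"dz":0,"wx":0,"wy":0,"wz":0},{"dx":0,"dy":0,"dz":0,"wx":0,"wy":0,"wz":-5.7},{"dx":0,"dy":0,"dz":0,"wx":0,"wy":0,"wz":0},{"dx":0,"dy":0,"dz":0,"wx":0,"wy":0,"wz":0}]'
python3 - <<'E'
from h import *
todo((.468,.128,.288),-30)
c=eyes.camera_params("wrist");print(c)
cv2.imwrite("pics/w3.png",eyes.snapshot("wrist")[:,:,::-1]); print(proj(c,[.503,.189,.10]))
E
```

```text
t: 5.58
tcp_pos: [0.4668, 0.1288, 0.2868]
tool_rot: [0.867, 0.499, -0.001, -0.0]
force: [0.0, 0.6, -2.1]
finger_gap: 0.13
gripper_force: 62.4
t 5.58 tcp [0.4668 0.1288 0.2868] z [-1.9e-03 -1.0e-04 -1.0e+00] yaw -30.13 | d cm [-0.02  0.14 -0.12] wz -0.13 F [ 0.   0.6 -2.1] M [-0.01 -0.05 -0.01] gap 0.13 q6 0.56
{'fx': 350.2510455043559, 'fy': 350.2510455043559, 'cx': 319.0646062912556, 'cy': 198.66710069949943, 'rvec': array([-2.75434977,  0.7403057 ,  0.11362091]), 'tvec': array([-0.33942968,  0.29703696,  0.46556007])}
[320.1280279   98.25992322]
```

View pics/w3.png

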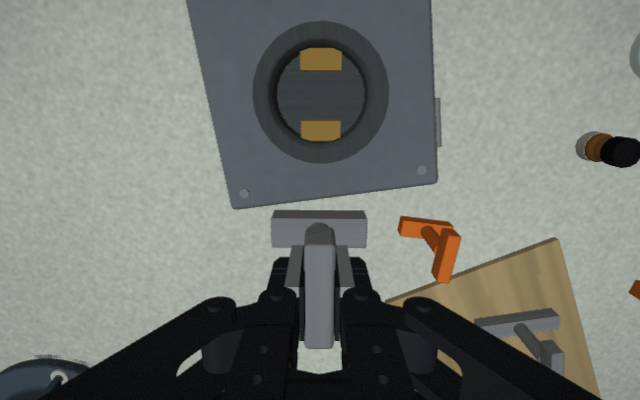

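The view shows the lock collar centred near (321,92), with lugs at (321,60) and (321,130), so the gap is horizontal in the image. The held key's bit spans (272–367, 211–247), also horizontal. I'll fit the model outlines to get the offset.

```bash
cat > fit.py <<'E'
from h import *
im=cv2.imread("pics/w3.png");g=cv2.GaussianBlur(cv2.cvtColor(im,6).astype(np.float32),(0,0),1.2)
G=np.hypot(cv2.Sobel(g,5,1,0),cv2.Sobel(g,5,0,1))
c=eyes.camera_params("wrist");M_=M(c);K,R,t=P(c);print("cam",(-R.T@t).round(3),R[2].round(3))
pr=lambda X:(lambda v:(v[:2]/v[2]).T)(M_@np.c_[X,np.ones(len(X))].T)
a=np.linspace(0,2*np.pi,180,endpoint=False)
circ=lambda x,y,r,z:np.c_[x+r*np.cos(a),y+r*np.sin(a),0*a+z]
def sc(x,y,L):
    s=0
    for r,z in L:
        p=pr(circ(x,y,r,z)).astype(np.float32); s+=cv2.remap(G,p[:,0].copy(),p[:,1].copy(),1).mean()
    return s
for L in([(.049,.10)],[(.037,.10)],[(.049,.10),(.037,.10)]):
    b=max((sc(.503+i*5e-4,.189+j*5e-4,L),.503+i*5e-4,.189+j*5e-4) for i in range(-20,21) for j in range(-20,21)); print(L,b)
x,y=b[1:]
S=eyes.camera_params("scene");print("scene proj rim centre",proj(S,[x,y,.1]))
big=cv2.resize(im[0:300,190:450],None,fx=2,fy=2,interpolation=2)
D=lambda X,col:cv2.polylines(big,[((pr(X)-[190,0])*2).round().astype(int)],True,col,1)
D(circ(x,y,.049,.1),(0,0,255));D(circ(x,y,.037,.1),(0,255,0))
def box(cx,cy,yaw,l,w,z):
    u=np.array([np.cos(yaw),np.sin(yaw)]);v=np.array([-u[1],u[0]])
    return np.array([[*(np.array([cx,cy])+i*l/2*u+j*w/2*v),z] for i,j in((-1,-1),(1,-1),(1,1),(-1,1))])
yaw=np.radians(-30.1);v=np.array([-np.sin(yaw),np.cos(yaw)])
for s in(-1,1):
    q=np.array([x,y])+s*(.018+.005)*v; D(box(*q,yaw,.03,.01,.086),(255,255,0))
from station import sense
p=sense()["tcp_pos"];zf=p[2]-.138+.012
D(box(p[0],p[1],yaw,.054,.018,zf),(255,0,255)); D(box(p[0],p[1],yaw,.054,.018,zf+.016),(255,0,255))
cv2.imwrite("pics/w3o.png",big)
E
python3 fit.py
```

```text
cam [0.505 0.193 0.358] [-0.148 -0.253 -0.956]
[(0.049, 0.1)] (np.float32(47.40693), 0.504, 0.19)
[(0.037, 0.1)] (np.float32(33.218594), 0.5015000000000001, 0.186)
[(0.049, 0.1), (0.037, 0.1)] (np.float32(74.46951), 0.504, 0.19)
scene proj rim centre [428.51174224 172.88866476]
```

View pics/w3o.png

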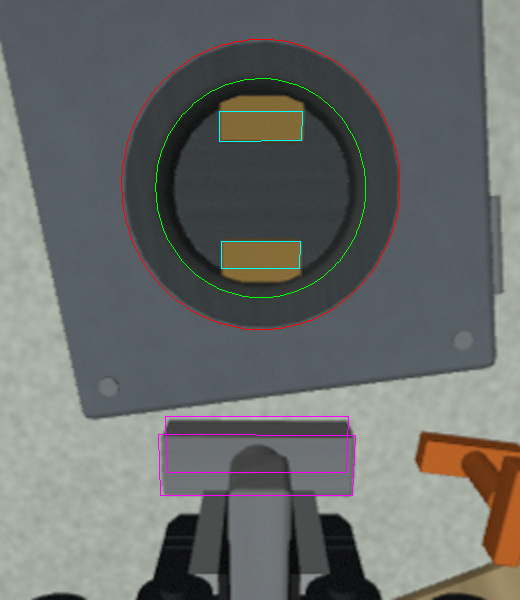

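The outlines fit well: rim centre (0.504, 0.190), gap yaw −30°, and the held bit is where expected. Moving over the lock.

```bash
python3 -m inch '[{"dx":3.5,"dy":0.14,"dz":0,"wx":0,"wy":0,"wz":0},{"dx":3.6,"dy":0,"dz":0,"wx":0,"wy":0,"wz":0},{"dx":0,"dy":0,"dz":0,"wx":0,"wy":0,"wz":0},{"dx":0,"dy":0,"dz":0,"wx":0,"wy":0,"wz":0},{"dx":0,"dy":0,"dz":0,"wx":0,"wy":0,"wz":0}]'
python3 - <<'E'
from h import *
todo((.504,.190,.196),-30.1)
E
```

```text
t: 6.25
tcp_pos: [0.5032, 0.1891, 0.2877]
tool_rot: [0.866, 0.499, -0.001, -0.0]
force: [-0.1, -0.1, -2.0]
finger_gap: 0.127
gripper_force: 62.3
t 6.25 tcp [0.5032 0.1891 0.2877] z [-1.3e-03 -4.0e-04 -1.0e+00] yaw -30.09 | d cm [0.13 0.03 9.17] wz 0.01 F [-0.1 -0.1 -2. ] M [ 0.06  0.02 -0.02] gap 0.127 q6 0.68
```

```bash
python3 -m inch '[{"dx":0.1,"dy":0,"dz":2.5,"wx":0,"wy":0,"wz":0},{"dx":0,"dy":0,"dz":2.5,"wx":0,"wy":0,"wz":0},{"dx":0,"dy":0,"dz":1.5,"wx":0,"wy":0,"wz":0},{"dx":0,"dy":0,"dz":1.0,"wx":0,"wy":0,"wz":0},{"dx":0,"dy":0,"dz":0.8,"wx":0,"wy":0,"wz":0},{"dx":0,"dy":0,"dz":0.4,"wx":0,"wy":0,"wz":0},{"dx":0,"dy":0,"dz":0,"wx":0,"wy":0,"wz":0}]'
python3 -m inch '[{"dx":0,"dy":0,"dz":0.2,"wx":0,"wy":0,"wz":0},{"dx":0,"dy":0,"dz":0.1,"wx":0,"wy":0,"wz":0},{"dx":0,"dy":0,"dz":0,"wx":0,"wy":0,"wz":0}]'
python3 - <<'E'
from h import *
todo((.504,.190,.196),-30.1)
E
```

```text
t: 7.12
tcp_pos: [0.5043, 0.191, 0.201]
tool_rot: [0.866, 0.5, 0.0, 0.0]
force: [-1.1, -0.4, -2.8]
finger_gap: 0.125
gripper_force: 62.4
t: 7.5
tcp_pos: [0.5043, 0.191, 0.1981]
tool_rot: [0.866, 0.5, 0.0, 0.0]
force: [-1.0, 1.0, -1.1]
finger_gap: 0.13
gripper_force: 62.5
t 7.5 tcp [0.5043 0.191  0.1981] z [ 4.e-04  1.e-04 -1.e+00] yaw -30.01 | d cm [-0.1   0.02  0.21] wz 0.09 F [-1.   1.  -1.1] M [0.07 0.03 0.02] gap 0.13 q6 0.68
```

```bash
python3 -m inch '[{"dx":-0.05,"dy":0,"dz":0.1,"wx":0,"wy":0,"wz":0},{"dx":-0.05,"dy":0,"dz":0.1,"wx":0,"wy":0,"wz":0},{"dx":0,"dy":0,"dz":0,"wx":0,"wy":0,"wz":0}]'
python3 -m inch '[{"dx":0,"dy":0,"dz":0.1,"wx":0,"wy":0,"wz":0},{"dx":0,"dy":0,"dz":0,"wx":0,"wy":0,"wz":0}]'
```

```text
t: 7.88
tcp_pos: [0.5041, 0.1908, 0.198]
tool_rot: [0.866, 0.5, 0.001, -0.0]
force: [-3.3, 2.2, 11.2]
finger_gap: 0.129
gripper_force: 64.3
t: 8.12
tcp_pos: [0.5042, 0.1909, 0.198]
tool_rot: [0.866, 0.5, 0.002, 0.0]
force: [-5.5, 1.6, 18.2]
finger_gap: 0.13
gripper_force: 65.3
```

The key is on the well floor: it stopped at foot height 0.072, where lug tops would have been 0.086. I'll ease off the push and turn clockwise (+wz).

```bash
python3 -m inch '[{"dx":0,"dy":0,"dz":-0.25,"wx":0,"wy":0,"wz":0},{"dx":0,"dy":0,"dz":0,"wx":0,"wy":0,"wz":5},{"dx":0,"dy":0,"dz":0,"wx":0,"wy":0,"wz":5},{"dx":0,"dy":0,"dz":0,"wx":0,"wy":0,"wz":5},{"dx":0,"dy":0,"dz":0,"wx":0,"wy":0,"wz":5},{"dx":0,"dy":0,"dz":0,"wx":0,"wy":0,"wz":5},{"dx":0,"dy":0,"dz":0,"wx":0,"wy":0,"wz":5}]'
python3 - <<'E'
from h import *
todo((.504,.190,.198),-106)
E
python3 -m inch '[{"dx":0,"dy":0,"dz":0,"wx":0,"wy":0,"wz":5},{"dx":0,"dy":0,"dz":0,"wx":0,"wy":0,"wz":5},{"dx":0,"dy":0,"dz":0,"wx":0,"wy":0,"wz":5},{"dx":0,"dy":0,"dz":0,"wx":0,"wy":0,"wz":5}]'
python3 - <<'E'
from h import *
todo((.504,.190,.198),-106)
E
```

```text
t: 9.0
tcp_pos: [0.5049, 0.19, 0.1981]
tool_rot: [0.966, 0.258, 0.001, 0.001]
force: [0.1, -0.1, 2.9]
finger_gap: 0.129
gripper_force: 62.4
t 9.0 tcp [0.5049 0.19   0.1981] z [ 3.1e-03 -3.0e-04 -1.0e+00] yaw -60.12 | d cm [-0.08 -0.05  0.01] wz 45.88 F [ 0.1 -0.1  2.9] M [-0.18 -0.07  0.19] gap 0.129 q6 1.2
t: 9.5
tcp_pos: [0.5047, 0.1895, 0.1981]
tool_rot: [0.996, 0.086, 0.001, 0.001]
force: [-0.0, -2.1, 3.4]
finger_gap: 0.131
gripper_force: 62.5
t 9.5 tcp [0.5047 0.1895 0.1981] z [ 0.0024 -0.0013 -1.    ] yaw -80.08 | d cm [-0.06 -0.06  0.01] wz 25.92 F [-0.  -2.1  3.4] M [-0.43  0.05  0.2 ] gap 0.131 q6 1.55
```

```bash
python3 -m inch '[{"dx":0,"dy":0,"dz":0,"wx":0,"wy":0,"wz":5},{"dx":0,"dy":0,"dz":0,"wx":0,"wy":0,"wz":5},{"dx":0,"dy":0,"dz":0,"wx":0,"wy":0,"wz":5},{"dx":0,"dy":0,"dz":0,"wx":0,"wy":0,"wz":5},{"dx":0,"dy":0,"dz":0,"wx":0,"wy":0,"wz":2}]'
python3 - <<'E'
from h import *
todo((.504,.190,.198),-106)
E
python3 -m inch '[{"dx":0,"dy":0,"dz":0,"wx":0,"wy":0,"wz":2},{"dx":0,"dy":0,"dz":0,"wx":0,"wy":0,"wz":2},{"dx":0,"dy":0,"dz":0,"wx":0,"wy":0,"wz":0}]'
python3 - <<'E'
from h import *
todo((.504,.190,.198),-106)
E
```

```text
t: 10.12
tcp_pos: [0.5043, 0.1892, 0.1981]
tool_rot: [0.995, -0.104, 0.001, 0.001]
force: [-0.0, -4.3, 5.8]
finger_gap: 0.122
gripper_force: 62.9
t 10.12 tcp [0.5043 0.1892 0.1981] z [ 0.0014 -0.0019 -1.    ] yaw -101.98 | d cm [-0.05 -0.07  0.01] wz 4.02 F [-0.  -4.3  5.8] M [-0.83  0.13  0.21] gap 0.122 q6 1.93
t: 10.5
tcp_pos: [0.5043, 0.1893, 0.1981]
tool_rot: [0.99, -0.139, 0.001, 0.001]
force: [-0.4, -4.5, 5.7]
finger_gap: 0.127
gripper_force: 63.0
t 10.5 tcp [0.5043 0.1893 0.1981] z [ 0.0013 -0.0016 -1.    ] yaw -105.93 | d cm [-0.05 -0.06  0.01] wz 0.07 F [-0.4 -4.5  5.7] M [-0.77  0.18  0.13] gap 0.127 q6 2.0
```

```bash
for i in 1 2; do :; done
python3 -m inch '[{"dx":0,"dy":0,"dz":0,"wx":0,"wy":0,"wz":2},{"dx":0,"dy":0,"dz":0,"wx":0,"wy":0,"wz":0}]'
python3 -c "
from h import *
todo((.504,.190,.198),-106)"
python3 -m inch '[{"dx":0,"dy":0,"dz":0,"wx":0,"wy":0,"wz":2},{"dx":0,"dy":0,"dz":0,"wx":0,"wy":0,"wz":0}]'
python3 -c "
from h import *
todo((.504,.190,.198),-106)"
python3 -m inch '[{"dx":0,"dy":0,"dz":0,"wx":0,"wy":0,"wz":2},{"dx":0,"dy":0,"dz":0,"wx":0,"wy":0,"wz":0}]'
python3 -c "
from h import *
todo((.504,.190,.198),-106)"
```

```text
t: 10.75
tcp_pos: [0.5042, 0.1893, 0.1981]
tool_rot: [0.988, -0.156, 0.001, 0.001]
force: [-0.6, -3.0, 6.1]
finger_gap: 0.13
gripper_force: 62.9
t 10.75 tcp [0.5042 0.1893 0.1981] z [ 0.0012 -0.0016 -1.    ] yaw -107.92 | d cm [-0.04 -0.06  0.01] wz -1.92 F [-0.6 -3.   6.1] M [-0.78  0.14  0.05] gap 0.13 q6 2.04
t: 11.0
tcp_pos: [0.5042, 0.1893, 0.1981]
tool_rot: [0.985, -0.172, 0.001, 0.001]
force: [-0.4, -3.9, 5.7]
finger_gap: 0.125
gripper_force: 64.1
t 11.0 tcp [0.5042 0.1893 0.1981] z [ 0.0013 -0.0022 -1.    ] yaw -109.79 | d cm [-0.04 -0.06  0.01] wz -3.79 F [-0.4 -3.9  5.7] M [-0.75  0.13  0.6 ] gap 0.125 q6 2.07
t: 11.25
tcp_pos: [0.5042, 0.1893, 0.1981]
tool_rot: [0.982, -0.188, 0.001, 0.001]
force: [-1.6, -3.6, 5.6]
finger_gap: 0.131
gripper_force: 71.8
t 11.25 tcp [0.5042 0.1893 0.1981] z [ 0.0014 -0.0029 -1.    ] yaw -111.64 | d cm [-0.04 -0.06  0.01] wz -5.64 F [-1.6 -3.6  5.6] M [-0.7   0.18  1.08] gap 0.131 q6 2.1
```

The torque jumped from 0.05 to 1.08 N m at yaw of about −109°, so the lock is at its stop. I'll relax, open, rise and look.

```bash
python3 -m inch '[{"dx":0,"dy":0,"dz":0,"wx":0,"wy":0,"wz":-2},{"dx":0,"dy":0,"dz":0,"wx":0,"wy":0,"wz":-1},{"dx":0,"dy":0,"dz":0,"wx":0,"wy":0,"wz":0}]'
python3 -c "
from h import *
todo((.504,.190,.198),-109)"
python3 -m inch '[{"dx":0,"dy":0,"dz":0,"wx":0,"wy":0,"wz":0},{"dx":0,"dy":0,"dz":0,"wx":0,"wy":0,"wz":0},{"dx":0,"dy":0,"dz":0,"wx":0,"wy":0,"wz":0},{"dx":0,"dy":0,"dz":0,"wx":0,"wy":0,"wz":0},{"dx":0,"dy":0,"dz":0,"wx":0,"wy":0,"wz":0}]' 0.7 20
python3 -m inch '[{"dx":0,"dy":0,"dz":-2,"wx":0,"wy":0,"wz":0},{"dx":0,"dy":0,"dz":-4,"wx":0,"wy":0,"wz":0},{"dx":0,"dy":0,"dz":-4,"wx":0,"wy":0,"wz":0},{"dx":-4,"dy":0,"dz":0,"wx":0,"wy":0,"wz":0},{"dx":-3,"dy":0,"dz":0,"wx":0,"wy":0,"wz":0},{"dx":0,"dy":0,"dz":0,"wx":0,"wy":0,"wz":0},{"dx":0,"dy":0,"dz":0,"wx":0,"wy":0,"wz":0}]'
python3 - <<'E'
from h import *
todo((.504,.190,.198),-106)
c=eyes.camera_params("wrist")
im=eyes.snapshot("wrist")[:,:,::-1].copy();s=eyes.snapshot("scene")[:,:,::-1]
u=proj(c,[.504,.19,.1]);print(u)
pr=lambda X:np.array([proj(c,x) for x in X])
a=np.linspace(0,2*np.pi,90)
cv2.imwrite("pics/w4.png",im)
x,y=max(0,int(u[0])-130),max(0,int(u[1])-130)
A=cv2.resize(im[y:y+260,x:x+260],(520,520)); B=cv2.resize(s[140:205,380:415+35],(280,260),interpolation=2)
B=np.vstack([B,np.zeros((260,280,3),np.uint8)])
cv2.imwrite("pics/fin.png",np.hstack([A,B])); print(x,y)
E
```

```text
t: 11.62
tcp_pos: [0.5042, 0.1894, 0.1981]
tool_rot: [0.987, -0.164, 0.001, 0.001]
force: [-0.9, -3.8, 5.9]
finger_gap: 0.129
gripper_force: 63.0
t 11.62 tcp [0.5042 0.1894 0.1981] z [ 0.0013 -0.0018 -1.    ] yaw -108.85 | d cm [-0.04 -0.05  0.01] wz 0.15 F [-0.9 -3.8  5.9] M [-0.76  0.14  0.34] gap 0.129 q6 2.05
t: 12.25
tcp_pos: [0.5037, 0.1902, 0.1974]
tool_rot: [0.986, -0.165, -0.0, -0.0]
force: [0.8, -0.1, 0.2]
finger_gap: 0.703
gripper_force: 0.0
t: 13.12
tcp_pos: [0.4386, 0.2129, 0.2977]
tool_rot: [0.986, -0.165, 0.001, -0.0]
force: [0.0, 0.2, 0.3]
finger_gap: 0.699
gripper_force: 0.0
t 13.12 tcp [0.4386 0.2129 0.2977] z [ 1.9e-03  2.0e-04 -1.0e+00] yaw -109.0 | d cm [6.91 0.05 9.98] wz -3.0 F [0.  0.2 0.3] M [-0.02  0.02  0.05] gap 0.699 q6 2.12
[320.06085562 100.43460684]
190 0
```

View pics/fin.png

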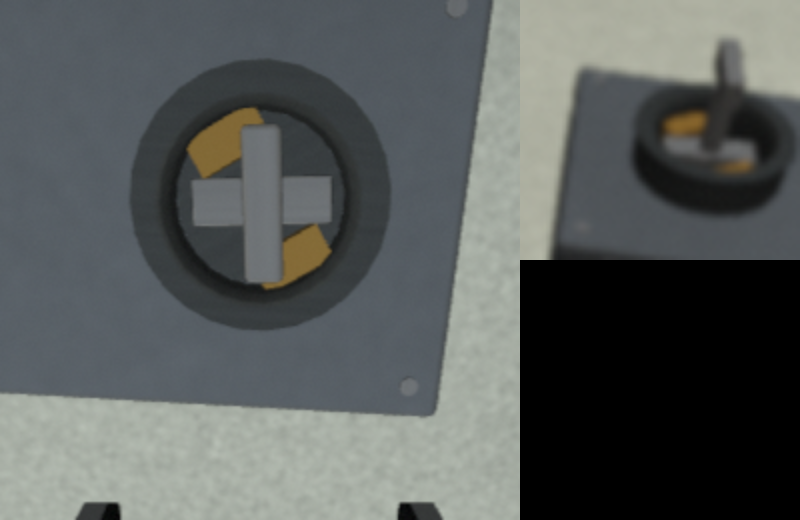

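The final view shows the key upright and centred in the lock, with its bit down on the floor between the turned lugs and touching both diagonally. The gripper is clear. One quick check of lug angle against chest edges before signing off.

```bash
python3 - <<'E'
from h import *
c=eyes.camera_params("wrist")
f=lambda p,z:onz(c,(190+p[0]/2,p[1]/2),z)
for p,q,z in(((0,393),(425,413),.07),((440,385),(489,20),.07),((203,178),(240,158),.086),((283,243),(318,225),.086),((195,204),(330,200),.086)):
    d=f(q,z)-f(p,z);print(np.degrees(np.arctan2(d[1],d[0])).round(1))
E
```

```text
-111.8
-22.0
-82.1
-82.1
-107.3
```

```bash
python3 -c "
from station import workorder
print(workorder.sign_off())"
```

```text
the job is handed in; nothing more can be done
None
```

The 54 mm key (key 2) is standing upright in the lock, bit down between the lugs and turned clockwise to the stop (lugs measured at about 1.0 rad); the gripper is clear and the job was handed in at about 13 s.

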